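Clamp up a candle holder with a one-hand bar clamp

ROBOT

A 7-joint arm with a two-finger parallel gripper is mounted at the origin on the work surface. World frame = base frame: x ahead of the robot, y to its left, z up, the work surface at z = 0. Lengths are in m, angles in rad, forces in N, time in s.
With the tool pointing down it reaches from about 0.425 to 0.925 m from the base axis. Payload 6.8 kg.
Tool frame: the origin (TCP) lies at the very end of the fingers, on their centre line; the grasp point (between the pads) lies bot.tcp_to_grasp behind it (bot.tcp_to_grasp is the distance from the TCP to the grasp point, in m); z points along the fingers, y is the line along which they close (so a half turn about z gives the same grasp; the last joint's range is limited). The gripper opens to 85 mm and grips with 20 to 120 N. Pads are 22 mm wide; open, the fingers measure 114 mm over their backs; the gripper's body (76 mm by 85 mm) begins 54 mm behind the grasp point. The pads swing forward as they close: fully open they stand 13 mm farther back than shut.
Start: joints at [1.085, 0.477, 0.022, 1.555, -0.011, 1.109, -0.083], TCP at [0.249, -0.627, 0.231] pointing down, gripper open.
Joint ranges: [-2.96, 2.96], [-0.34, 2.1], [-1.41, 1.46], [0.24, 2.44], [-1.37, 4.51], [0.17, 1.92], [-2.96, 2.96]. Speed limits (rad/s): [2.39, 2.39, 3.14, 3.14, 3.14, 3.14, 3.14].

INTERFACE

Orientations are given as a unit quaternion [w, x, y, z].
In Python, from station import bot gives the robot as it stands.
- The arm moves only by the tool servo_tool, never from a script. Its argument "motion" is a list that holds one entry, the list of rows, each a list of 7 numbers: the shift along the tool's x, y, z in m, then the turn, a rotation vector about the tool's x, y, z in units of 5 degrees (1.0 is 5 degrees), then the opening, from 0 (shut) to 1 (fully open). A call has 1 to 20 rows; each row is the pose to reach, as a shift and turn from the pose commanded when the call began, along the tool's axes at that moment; what a row does not reach only later rows make up. A row lasts 1/12 s, in which the tool goes at most 41.7 mm and 7.16 degrees, less where a joint would pass 70% of its speed; a pose out of reach is approached as far as the arm can. A call with a gripper value outside its range is refused whole. The fingers move at their own pace and stop on an object; "grip_force" is the grip in N (left out, the last holds). Time passes only in rows, so rows that repeat a pose let the fingers close. It gives the time, the measured TCP pose, the force, the opening and the grip force at its end, in the units of the state.
- bot.get_obs(): the state, without advancing time (a new reading comes with each control period).
- bot.read_camera(name): name is "side" or "top"; returns a dict with "img" (384x512x3 uint8, red, green, blue), "K" (3x3 intrinsics, pixels), "k1" (the pictures are not rectified: a ray, as slopes to the right and down, at radius r is drawn at 1 + k1 r^2 times it, then the intrinsics apply), "pose" (4x4, takes a point from camera to world coordinates). Camera axes: x right, y down, z forward; pixel columns grow to the right and rows downward; lengths in m; the calibration is good to about 2 mm. A picture is of the moment at which its call begins. There is no depth.
- bot.hand_in(): hands the job in; it is judged then, once.
The state is a dict: "t": time; "q": joint angles; "joint_vel": joint speeds; "joint_torque": joint torques, N m; "eef_pos": TCP position; "tool_rot": TCP orientation; "contact_force": force on the tool from outside, world axes, zero at the start; "torque": the same for the moment, N m; "gripper_width": opening from 0.0 (shut) to 1.0 (fully open); "grasp_force": force on a finger pad.
Only numpy, scipy, OpenCV 4.12 (cv2) and the standard library are available. Lean on these libraries where they do the work, as an engineer would, in place of code of your own. Each camera call takes 0.05 s, during which the arm holds its last target. There are 200 camera calls.

TASK

Load the clamping jig with the three parts of a candle holder, each lying flat in the channel close up to the one before: first the walnut foot against the fixed jaw, then the brass collar, then the white ceramic cup with its candle socket facing the moving jaw. Then pump the clamp's orange trigger until the moving jaw's rubber pad presses the three firmly together, stopping before it crushes the cup, and finish while still holding the trigger pulled, so that the pressure stays on while the glue grabs. Bring the jaw up with the trigger only, and leave the finished holder, the glue bottle and the tumbler where they are.

Things in the scene. Friction and masses are not known exactly. Their poses are not given: they have to be found in the camera images.
- jig: Clamping jig, fixed on the table: plywood board 115 x 400 x 15 mm with a wooden loading channel and a one-hand bar clamp lying along it, handle, trigger and jaws pointing up. Origin on the table, z up; y runs along the clamp's bar from the handle (-y) over the fixed jaw to the moving jaw (+y). y = 0 is the fixed jaw's pad face, x = 0 the middle of channel and bar.
- channel_floor (a point): Start of the channel (jig x = 0, y = 0) at floor level, 45 mm above the table. The channel runs to y = 155 mm; floor: two battens with a 19 mm slot between; side lips 58 mm apart (x = -29 and +29 mm) up to 3 mm above the floor, then bevelled outwards at 60 degrees to 10 mm above the floor, 66 mm apart there. The fixed jaw (y = -24 to 0, 40 mm wide) is 100 mm high above the table.
- handle_top (a point): Upper end (jig x = 0, y = -145 mm) of the black and orange pistol handle, about 145 mm above the table; it is 26 mm thick and leans back (jig -y). At 110 mm height its front face is at jig y = -126 mm. Below it the black housing (y = -148 to -5, 36 mm wide) is 55 mm high.
- foot: Dark walnut foot of the holder, a block lying on its side, 52 (x) x 40 (y) x 52 (z) mm, 80 g, a dark groove round it. Origin in the middle of its underside; its y axis is the holder's long axis and goes along the jig's y (either end first).
- collar: Brass collar, 52 (x) x 26 (y) x 52 (z) mm, 200 g, a dark bore in both end faces. Origin in the middle of its underside; its y axis is the holder's long axis and goes along the jig's y (either end first).
- cup: White glazed ceramic candle cup, 52 (x) x 28 (y) x 52 (z) mm, 120 g, with the brass-rimmed dark candle socket in its +y end face. Origin in the middle of its underside; its +y axis must point along the jig's +y, socket towards the moving jaw. It is fragile: more than 28 N from the clamp's pad breaks it.
- cup_socket (a point): Centre of the candle socket in the cup's +y end face, 26 mm above the cup's underside.
- trigger_angle (a joint): Angle of the trigger (rad): 0 at rest, leaning 0.22 rad towards the jaws; grows as it is pulled towards the handle (jig -y), to 0.40 at the stop. It turns about an axis along jig x at y = -95 mm, 8 mm above the table. A spring brings it back to 0 when let go.
- trigger: The orange trigger: flat upright blade 24 mm wide (x), 10 mm thick, top about 130 mm above the table, above the black housing; on its jaw side 40 mm of free room, so that a finger can hook it and pull it towards the handle. Origin on its axis. At 110 mm height a pull takes 1 to 3 N for its spring and 4 N for the bar's brake, plus 0.4 N for each newton at the jaw.
- trigger_grip (a point): Middle of the trigger blade's thickness, about 110 mm above the table; the jaw-side face is 5 mm from it towards jig +y. It moves about 42 mm in a full pull.
- jaw_travel (a joint): Travel of the bar with the moving jaw (m): 0 fully open, grows as the jaw closes (jig -y), at most 0.070. The free pad's face is at jig y = 136 mm minus this. A ratchet with 7 mm teeth draws the bar about 14 mm per full pull, at most 18 (each pull starts idle until a tooth catches); on the return it stays. Its brake alone keeps only about 8 N: more lasts only while the trigger is held.
- jaw: The toothed steel bar (13 mm wide, 18 mm high, running under the channel and out behind the handle) with the moving jaw on its far end: a black upright with orange cheeks, 16 mm wide, its top 100 mm above the table. Origin on the table under the free pad face.
- pad_press (a joint): How far the moving jaw's soft rubber pad is pressed in (m): 0 free, 0.010 fully compressed. It pushes back with 2.5 N per mm; past 10 mm it is hard. Firm, safe pressure is 4.5 to 8.5 mm.
- pad: The moving jaw's black rubber pad, 38 mm square, 17 mm thick, centred 75 mm above the table.
- pad_face (a point): Centre of the rubber pad's face that meets the cup (jig x = 0, 75 mm above the table).
- holder_done: Bystander: a finished candle holder standing upright with a cream candle, 52 mm square, 164 mm high in all.
- glue: Bystander: white glue bottle with red cap, 42 mm across, 110 mm high.
- tumbler: Bystander: glass tumbler, 72 mm across, 85 mm high.
There are look-alikes about, which are no part of the job. What is meant by the collar is not blue or purple, and is the larger of those in its own colour.

How it is judged:
On the way, in this order (a step that is already met when the one before it is completed fails the run):
1. the walnut foot lies in the channel by the fixed jaw, let go (x of foot in the frame of jig between -0.006 and 0.006 m and y of foot in the frame of jig between 0.017 and 0.036 m and z of foot in the frame of jig between 0.042 and 0.048 m and angle between the y axis of foot and the y axis of jig, either way round below 0.15 rad and contact force between the fingers and foot below 0.3 N), for 0.2 s.
2. the brass collar lies in the channel next to the foot, let go (x of collar in the frame of jig between -0.006 and 0.006 m and y of collar in the frame of jig between 0.05 and 0.076 m and z of collar in the frame of jig between 0.042 and 0.048 m and angle between the y axis of collar and the y axis of jig, either way round below 0.15 rad and contact force between the fingers and collar below 0.3 N), for 0.2 s.
3. the ceramic cup lies in the channel next to the collar, socket towards the moving jaw, let go, the pad not yet on it (x of cup in the frame of jig between -0.006 and 0.006 m and y of cup in the frame of jig between 0.077 and 0.104 m and z of cup in the frame of jig between 0.042 and 0.048 m and angle between the y axis of cup and the y axis of jig, either way round below 0.15 rad and contact force between the fingers and cup below 0.3 N and y of cup_socket in the frame of jig above 0.091 m and contact force between pad and cup below 0.2 N), for 0.2 s.
At the end, for the whole second after the job is handed in: Foot, collar and cup lie flat in the channel in order against the fixed jaw (5 mm sideways, 4-6 mm along, 0.08 rad), socket towards the moving jaw; the pad presses the cup with 10 to 23 N; the trigger is still pulled (over 0.04 rad) by a finger (over 1 N); the arm touches no part (x of foot in the frame of jig between -0.005 and 0.005 m and y of foot in the frame of jig between 0.016 and 0.024 m and z of foot in the frame of jig between 0.042 and 0.048 m and angle between the y axis of each of foot, collar, cup and the y axis of jig, either way round below 0.08 rad and contact force between each of the arm, the fingers and foot below 0.5 N and x of collar in the frame of jig between -0.005 and 0.005 m and y of collar in the frame of jig between 0.048 and 0.058 m and z of collar in the frame of jig between 0.042 and 0.048 m and contact force between each of the arm, the fingers and collar below 0.5 N and x of cup in the frame of jig between -0.005 and 0.005 m and y of cup in the frame of jig between 0.074 and 0.086 m and z of cup in the frame of jig between 0.042 and 0.048 m and contact force between each of the arm, the fingers and cup below 0.5 N and y of cup_socket in the frame of jig above 0.086 m and contact force between pad and cup between 10 and 23 N and value of joint trigger_angle above 0.04 rad and contact force between the fingers and trigger above 1 N and linear speed of cup below 0.01 m/s); the arm keeps its last pose, push and grip.
It fails at once if the cup is crushed: more than 28 N from the pad (contact force between pad and cup above 28 N).
It fails at once if the moving jaw is pushed directly by the robot instead of by the trigger (contact force between any of the arm, the fingers and jaw above 3 N or contact force between any of the arm, the fingers and pad above 3 N).
It fails at once if the finished candle holder is moved or tipped (distance of holder_done from where it was at the start of the episode above 0.02 m or angle between holder_done's own z axis and vertical above 0.3 rad).
It fails at once if the glue bottle is moved or tipped (distance of glue from where it was at the start of the episode above 0.02 m or angle between glue's own z axis and vertical above 0.3 rad).
It fails at once if the tumbler is moved or tipped (distance of tumbler from where it was at the start of the episode above 0.02 m or angle between tumbler's own z axis and vertical above 0.3 rad).
It also fails if it takes over 72 s, if anything falls off the work surface, if the arm or the gripper's body presses on something with over 40 N, if the wrist force passes 120 N, or if a joint passes its speed limit or range.

## Working session

There is one attempt and no reset: what is moved stays moved. The work goes in short steps, Python scripts to look and compute and a tool call to move; the robot and the scene stay as the last step left them, time stands still between calls to the robot, and variables do not carry over. Pictures are saved under pics/ and viewed, at most 10 in all, crops included, and the job is handed in when it is done.

Besides the shell and the picture viewer there is one more tool, called as name(argument=value, ...), one argument or row to a line, values as JSON. servo_tool: Moves the arm, as the interface text tells. Its arguments: {"type":"object","properties":{"motion":{"type":"array"},"grip_force":{"type":"number"}},"required":["motion"]}

```bash
mkdir -p pics; ls; cat > h.py <<'E'
import numpy as np, cv2
from station import bot
from scipy.spatial.transform import Rotation as R
def snap(n,f):
    c=bot.read_camera(n); cv2.imwrite(f,c["img"][:,:,::-1]); np.savez(f[:-4]+'.npz',K=c["K"],k1=c["k1"],pose=c["pose"]); return c
def px2w(f,uv,z):
    d=np.load(f[:-4]+'.npz'); K=d["K"];k1=float(d["k1"]);P=d["pose"];out=[]
    for (u,v),zz in zip(uv,np.broadcast_to(z,len(uv))):
        p=cv2.undistortPoints(np.array([[[u,v]]],float),K,np.array([k1,0,0,0]))[0,0]
        r=P[:3,:3]@np.array([p[0],p[1],1]); o=P[:3,3]; out.append(o+r*(zz-o[2])/r[2])
    return np.array(out)
def w2px(f,X):
    d=np.load(f[:-4]+'.npz'); P=np.linalg.inv(d["pose"])
    return cv2.projectPoints(np.array(X,float).reshape(-1,1,3),cv2.Rodrigues(P[:3,:3])[0],P[:3,3],d["K"],np.array([float(d["k1"]),0,0,0]))[0].reshape(-1,2)
def crop(f,g,x0,y0,x1,y1,s):
    cv2.imwrite(g,cv2.resize(cv2.imread(f)[y0:y1,x0:x1],None,fx=s,fy=s,interpolation=cv2.INTER_CUBIC))
E
python3 - <<'E'
from h import *
a=snap("top","pics/top0.png");b=snap("side","pics/side0.png")
print(a["pose"].round(3),b["pose"].round(3),a["K"],a["k1"],b["K"],b["k1"])
o=bot.get_obs();print(o,bot.tcp_to_grasp)
cv2.imwrite("pics/top0b.png",cv2.resize(a["img"][:,:,::-1],(800,600),interpolation=cv2.INTER_CUBIC))
cv2.imwrite("pics/side0b.png",cv2.resize(b["img"][:,:,::-1],(800,600),interpolation=cv2.INTER_CUBIC))
E
```

```text
pics
[[ 0.003 -0.986  0.167  0.427]
 [-1.    -0.002  0.01   0.104]
 [-0.009 -0.167 -0.986  1.119]
 [ 0.     0.     0.     1.   ]] [[-0.99  -0.093  0.105  0.481]
 [-0.14   0.683 -0.717  0.77 ]
 [-0.005 -0.725 -0.689  0.745]
 [ 0.     0.     0.     1.   ]] [[402.16714662   0.         253.65868426]
 [  0.         402.16714662 190.16705304]
 [  0.           0.           1.        ]] -0.07264736204755809 [[390.40904505   0.         253.77033522]
 [  0.         390.40904505 191.2469436 ]
 [  0.           0.           1.        ]] 0.027677159288263982
{'t': 0.1, 'q': array([ 1.08488731,  0.47772808,  0.02232679,  1.55633688, -0.01147863,
        1.10930439, -0.08307447]), 'joint_vel': array([ 6.27754244e-06, -1.69108765e-03,  7.19795319e-04, -3.70374443e-03,
       -1.77786612e-03,  1.29584384e-03, -8.66548038e-04]), 'joint_torque': array([ 5.19523150e-03, -5.97757065e+01,  1.61362309e+00, -2.81954741e+01,
        1.26926941e-02,  4.96499415e-03,  3.15859313e-05]), 'eef_pos': array([ 0.24879578, -0.62690674,  0.23042213]), 'tool_rot': array([-7.94677102e-04,  9.82203695e-01,  1.87816993e-01, -2.19058493e-04]), 'contact_force': array([ 0.09700547,  0.70051974, -1.00048165]), 'torque': array([-0.0339384 , -0.00814467,  0.01357518]), 'grasp_force': 0.0, 'gripper_width': 0.9983199310633016} 0.0187
```

View pics/top0b.png

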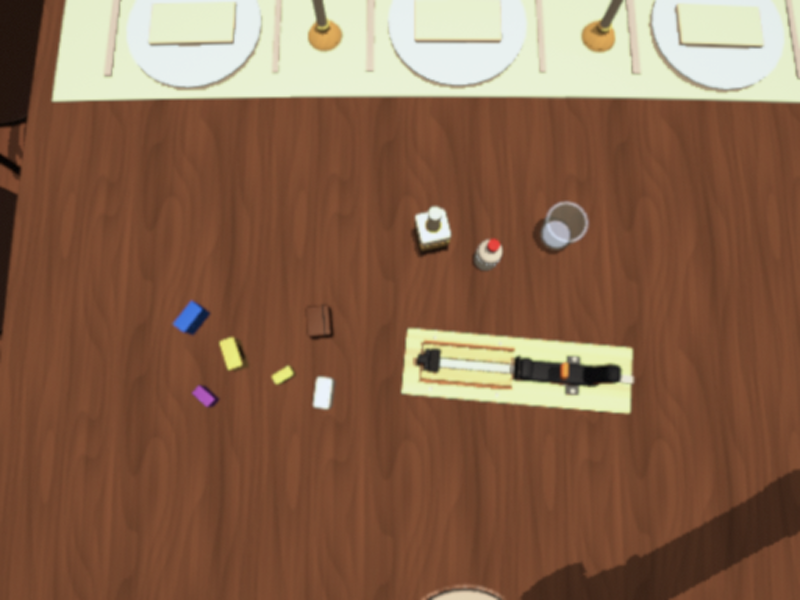

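View pics/side0b.png

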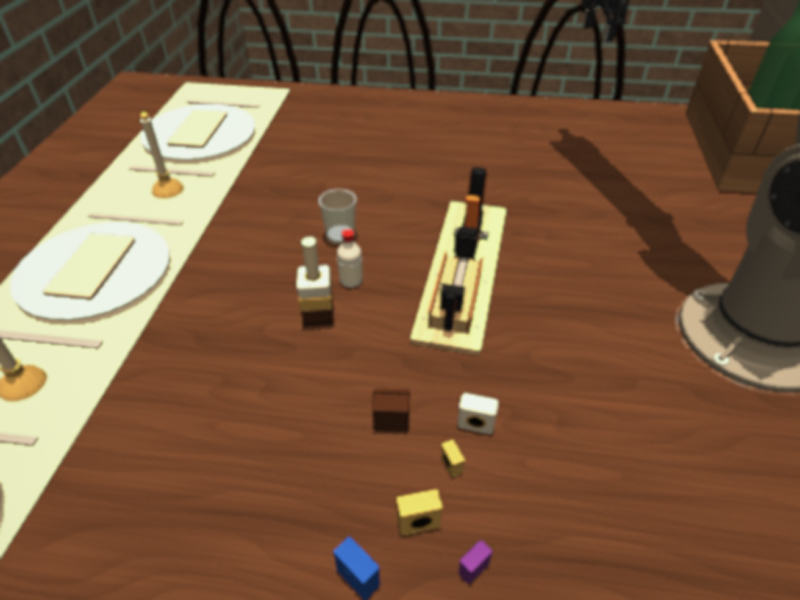

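The top view shows up = world +x and left = +y. The jig runs from handle (800-px picture, ~(625,375)) to moving jaw (~(428,360)). Foot is at (319,321), cup at (323,392) with its socket facing the side camera (+y), and the large brass collar at (231,353). Enlarging both areas for corner pixels.

```bash
python3 - <<'E'
from h import *
crop("pics/top0.png","pics/c1.png",110,190,220,270,7)
crop("pics/top0.png","pics/c2.png",252,200,412,270,5)
E
```

```text
(no output)
```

View pics/c1.png

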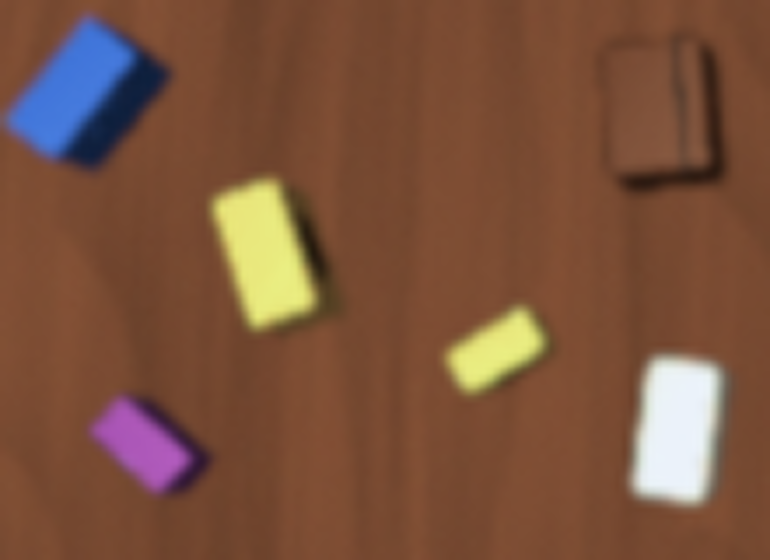

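View pics/c2.png

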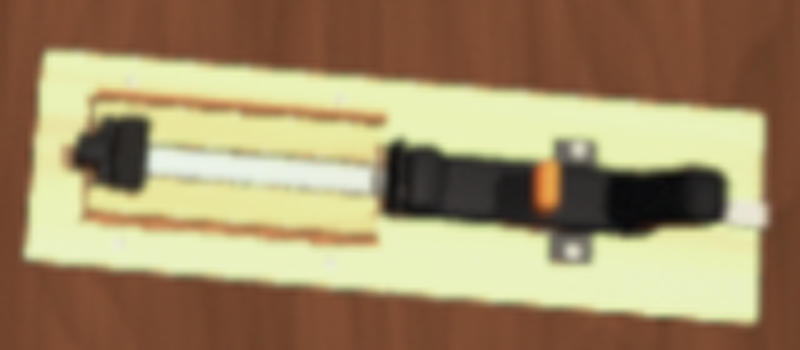

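Crop 1 shows top-face corners (7x): foot (605,42)-(705,40)-(712,170)-(620,178), collar (211,200)-(278,178)-(318,300)-(256,328), cup (650,358)-(722,363)-(706,502)-(632,495). Crop 2 shows the board corners (5x): (45,50),(766,112),(757,323),(25,260), and the trigger at (547,187).

```bash
python3 - <<'E'
from h import *
f="pics/top0.png"
def C(p,s,x0,y0): return [((x+.5)/s-.5+x0,(y+.5)/s-.5+y0) for x,y in p]
D={'foot':[(605,42),(705,40),(712,170),(620,178)],'collar':[(211,200),(278,178),(318,300),(256,328)],'cup':[(650,358),(722,363),(706,502),(632,495)]}
for k,p in D.items():
    w=px2w(f,C(p,7,110,190),.052)[:,:2]; e=np.diff(np.vstack([w,w[:1]]),axis=0)
    a=(w[0]+w[3]-w[1]-w[2]);  # +y axis (left)
    xa=(w[0]+w[1]-w[2]-w[3])
    print(k,w.mean(0).round(4),'len',np.linalg.norm(e,axis=1).round(4),'yaw from y',np.degrees(np.arctan2(-a[0],a[1])).round(1),'yaw from x',np.degrees(np.arctan2(xa[1],xa[0])).round(1))
w=px2w(f,C([(45,50),(766,112),(757,323),(25,260)],5,252,200),.015)[:,:2];e=np.diff(np.vstack([w,w[:1]]),axis=0)
print(w.round(4),np.linalg.norm(e,axis=1).round(4))
a=w[0]+w[3]-w[1]-w[2];x=w[0]+w[1]-w[2]-w[3];print(w.mean(0),np.degrees(np.arctan2(-a[0],a[1])),np.degrees(np.arctan2(x[1],x[0])))
# fixed jaw top right/left edges z=.1, moving pad; trigger top z=.13; channel edges
print('lip ends',px2w(f,C([(384,119),(376,240),(97,96),(85,215)],5,252,200),.055)[:,:2].round(4))
print('fixed jaw face top',px2w(f,C([(388,143),(386,213),(150,120),(140,190)],5,252,200),.1)[:,:2].round(4))
print('trig',px2w(f,C([(547,160),(547,212)],5,252,200),.13)[:,:2].round(4),'handle',px2w(f,C([(723,195)],5,252,200),.14)[:,:2].round(4))
print('yaw tool',R.from_quat(bot.get_obs()['tool_rot'],scalar_first=True).as_matrix().round(3))
E
```

```text
foot [0.5672 0.2479] len [0.0386 0.0503 0.0353 0.053 ] yaw from y 3.1 yaw from x 6.0
collar [0.5112 0.3981] len [0.027  0.0497 0.0258 0.0526] yaw from y 21.6 yaw from x 21.3
cup [0.445  0.2387] len [0.0274 0.0521 0.028  0.0515] yaw from y -4.3 yaw from x -5.9
[[ 0.5593  0.0958]
 [ 0.5252 -0.3035]
 [ 0.4099 -0.2925]
 [ 0.4444  0.1065]] [0.4007 0.1158 0.4005 0.1155]
[ 0.48471161 -0.09840757] -4.915966945266544 -5.41096287863459
lip ends [[ 0.518  -0.0836]
 [ 0.4544 -0.0778]
 [ 0.53    0.0685]
 [ 0.4673  0.075 ]]
fixed jaw face top [[ 0.502  -0.0774]
 [ 0.4667 -0.0755]
 [ 0.5135  0.0432]
 [ 0.4782  0.0485]]
trig [[ 0.4914 -0.1504]
 [ 0.4659 -0.1495]] handle [[ 0.4735 -0.2338]]
yaw tool [[ 0.929  0.369 -0.001]
 [ 0.369 -0.929  0.001]
 [-0.    -0.002 -1.   ]]
```

```bash
cat >> h.py <<'E'
A=np.radians(5.0); JX=np.array([np.cos(A),-np.sin(A),0]); JY=np.array([np.sin(A),np.cos(A),0]); JO=np.array([.4847+.016*np.sin(A),-.0984+.016*np.cos(A),0])
def J(x,y,z): return JO+x*JX+y*JY+np.array([0,0,z])
def go(p,ang=None):
    """shift in tool axes (m) and turn about tool z (units of 5 deg) to world p, closing line at world angle ang (deg)"""
    o=bot.get_obs(); M=R.from_quat(o['tool_rot'],scalar_first=True).as_matrix()
    s=M.T@(np.array(p)-o['eef_pos']); r=np.zeros(3)
    if ang is not None:
        a=np.radians(ang); y=np.array([np.cos(a),np.sin(a),0]); z=np.array([0,0,-1.]); T=np.c_[np.cross(y,z),y,z]
        r=R.from_matrix(M.T@T).as_rotvec()/np.radians(5)
    print('shift',s.round(4),'turn',r.round(2)); return s,r
E
python3 - <<'E'
from h import *
def draw(f,g,x0,y0,x1,y1,s):
    crop(f,g,x0,y0,x1,y1,s); im=cv2.imread(g)
    def L(pts,c):
        p=(w2px(f,pts)-[x0-.5,y0-.5])*s; cv2.polylines(im,[p.round().astype(int).reshape(-1,1,2)],True,c,1)
    L([J(x,y,.055) for x,y in [(-.033,0),(.033,0),(.033,.155),(-.033,.155)]],(255,0,0))
    L([J(x,y,.1) for x,y in [(-.02,-.024),(.02,-.024),(.02,0),(-.02,0)]],(0,0,255))
    L([J(x,y,.094) for x,y in [(-.019,.136),(.019,.136),(.019,.153),(-.019,.153)]],(0,255,0))
    L([J(x,y,.13) for x,y in [(-.012,-.073),(.012,-.073),(.012,-.063),(-.012,-.063)]],(255,0,255))
    L([J(x,y,.055) for x,y in [(-.018,-.148),(.018,-.148),(.018,-.005),(-.018,-.005)]],(255,255,0))
    return im
a=draw("pics/top0.png","pics/t.png",252,200,412,270,5); b=draw("pics/side0.png","pics/t2.png",260,100,340,230,3.0)
b=b.transpose(1,0,2) if 0 else b
h=np.zeros((600,800,3),np.uint8); h[:a.shape[0],:a.shape[1]]=a
b2=draw("pics/side0.png","pics/t2.png",262,160,325,222,4)
h[350:350+min(250,b2.shape[0]),:b2.shape[1]]=b2[:250]
b3=draw("pics/side0.png","pics/t2.png",275,100,335,162,4)
h[350:350+min(250,b3.shape[0]),300:300+b3.shape[1]]=b3[:250]
cv2.imwrite("pics/ov.png",h)
go([.567,.248,.12],4.5)
E
```

```text
shift [ 0.6186 -0.6956  0.1115] turn [-2.000e-02 -1.000e-02 -1.457e+01]
```

View pics/ov.png

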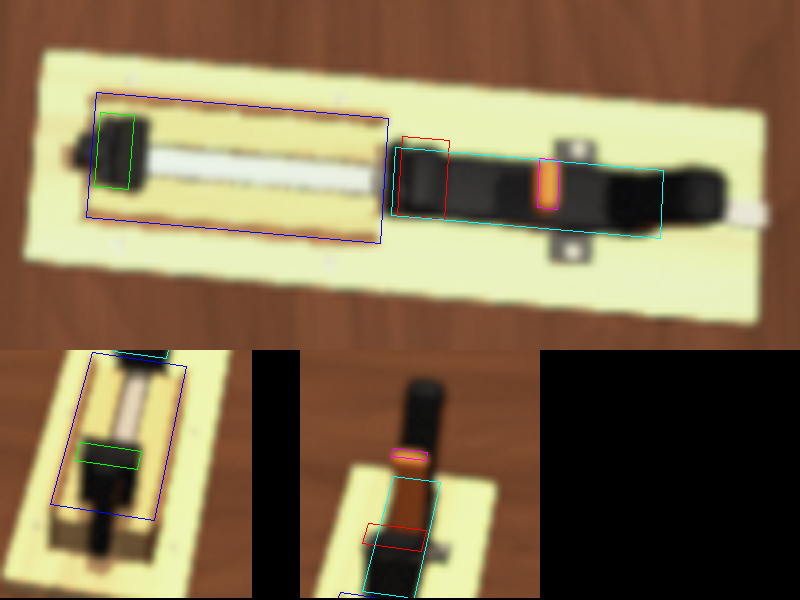

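The overlay agrees: channel, fixed jaw, housing and trigger all match within about 2 mm. The pad sits about 6 mm further closed than assumed, which is harmless. Moving to the foot.

servo_tool(
  motion=[
    [[0.619,-0.696,0.0,0,0,-14.6,1],[0.619,-0.696,0.0,0,0,-14.6,1],[0.619,-0.696,0.0,0,0,-14.6,1],[0.619,-0.696,0.0,0,0,-14.6,1],[0.619,-0.696,0.0,0,0,-14.6,1],[0.619,-0.696,0.0,0,0,-14.6,1],[0.619,-0.696,0.0,0,0,-14.6,1],[0.619,-0.696,0.0,0,0,-14.6,1],[0.619,-0.696,0.0,0,0,-14.6,1],[0.619,-0.696,0.0,0,0,-14.6,1],[0.619,-0.696,0.0,0,0,-14.6,1],[0.619,-0.696,0.0,0,0,-14.6,1],[0.619,-0.696,0.0,0,0,-14.6,1],[0.619,-0.696,0.0,0,0,-14.6,1],[0.619,-0.696,0.0,0,0,-14.6,1],[0.619,-0.696,0.0,0,0,-14.6,1],[0.619,-0.696,0.0,0,0,-14.6,1],[0.619,-0.696,0.0,0,0,-14.6,1],[0.619,-0.696,0.0,0,0,-14.6,1],[0.619,-0.696,0.0,0,0,-14.6,1]],
  ],
  grip_force=40,
)

```text
t: 1.77
eef_pos: [0.5342, 0.1573, 0.231]
tool_rot: [0.0, 0.678, 0.735, -0.0]
contact_force: [0.6, -0.5, -0.2]
gripper_width: 1.001
grasp_force: 0.0
```

```bash
python3 -c "
from h import *
o=bot.get_obs();print(o['t'],o['eef_pos'],o['q']);go([.567,.248,.018],4.5)"
```

```text
1.7667 [0.53424891 0.15729246 0.23099225] [ 0.12276207  0.35427774 -0.64844838  1.80677134  0.24258126  1.06147577
 -0.53478791]
shift [0.0879 0.04   0.2129] turn [-0.01  0.    0.02]
```

servo_tool(
  motion=[
    [[0.088,0.04,0.03,0,0,0,1],[0.088,0.04,0.05,0,0,0,1],[0.088,0.04,0.07,0,0,0,1],[0.088,0.04,0.11,0,0,0,1],[0.088,0.04,0.15,0,0,0,1],[0.088,0.04,0.18,0,0,0,1],[0.088,0.04,0.2,0,0,0,1],[0.088,0.04,0.212,0,0,0,1],[0.088,0.04,0.212,0,0,0,1],[0.088,0.04,0.212,0,0,0,0.4],[0.088,0.04,0.212,0,0,0,0.4],[0.088,0.04,0.212,0,0,0,0.4],[0.088,0.04,0.212,0,0,0,0.4],[0.088,0.04,0.212,0,0,0,0.4],[0.088,0.04,0.212,0,0,0,0.4],[0.088,0.04,0.212,0,0,0,0.4]],
  ],
  grip_force=40,
)

```text
t: 3.1
eef_pos: [0.5682, 0.2473, 0.0214]
tool_rot: [0.001, 0.678, 0.735, 0.002]
contact_force: [-0.2, 0.1, 7.0]
gripper_width: 0.599
grasp_force: 42.6
```

```bash
python3 -c "
from h import *
o=bot.get_obs();print(o['t'],o['eef_pos'],o['grasp_force'])
go(J(-.001,.0265,.13),-5);go(J(-.001,.0265,.0645),-5)"
```

```text
3.1 [0.56816677 0.24731735 0.02138103] 42.62652397155762
shift [-0.2957 -0.1046 -0.1093] turn [ 0.04 -0.02  1.93]
shift [-0.2957 -0.1048 -0.0438] turn [ 0.04 -0.02  1.93]
```

servo_tool(
  motion=[
    [[0,0,-0.04,0,0,0,0.4],[0,0,-0.08,0,0,0,0.4],[0,0,-0.12,0,0,0,0.4],[-0.03,-0.01,-0.135,0,0,0.4,0.4],[-0.065,-0.023,-0.135,0,0,0.8,0.4],[-0.1,-0.035,-0.135,0,0,1.2,0.4],[-0.135,-0.048,-0.135,0,0,1.5,0.4],[-0.17,-0.06,-0.135,0,0,1.9,0.4],[-0.205,-0.073,-0.135,0,0,1.9,0.4],[-0.24,-0.085,-0.135,0,0,1.9,0.4],[-0.27,-0.095,-0.135,0,0,1.9,0.4],[-0.29,-0.103,-0.135,0,0,1.9,0.4],[-0.296,-0.105,-0.13,0,0,1.9,0.4],[-0.296,-0.105,-0.11,0,0,1.9,0.4],[-0.296,-0.105,-0.11,0,0,1.9,0.4]],
  ],
)

```text
t: 4.35
eef_pos: [0.4845, -0.0572, 0.1275]
tool_rot: [-0.001, 0.737, 0.676, -0.001]
contact_force: [-1.0, -0.0, -1.3]
gripper_width: 0.603
grasp_force: 42.5
```

```bash
python3 -c "
from h import *
o=bot.get_obs();print(o['t'],o['eef_pos'],o['grasp_force'])
go(J(-.001,.0265,.0665),-5)
f='pics/s1.png';snap('side',f);crop(f,'pics/s1c.png',250,110,350,230,5)"
```

```text
4.35 [ 0.48449227 -0.05715346  0.12747625] 42.49448239803314
shift [0.0014 0.003  0.061 ] turn [-0.03 -0.    0.02]
```

View pics/s1c.png

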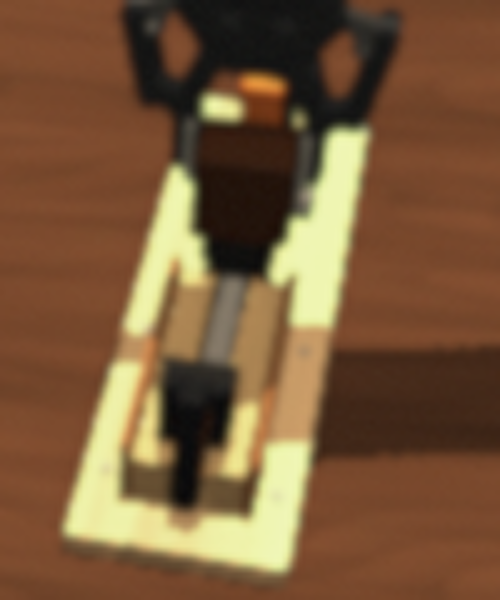

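The foot is held level at crop (250,180), squarely above the channel in front of the fixed jaw. Lowering it.

servo_tool(
  motion=[
    [[0.001,0.002,0.02,0,0,0,0.4],[0.001,0.002,0.035,0,0,0,0.4],[0.001,0.002,0.045,0,0,0,0.4],[0.001,0.002,0.053,0,0,0,0.4],[0.001,0.002,0.06,0,0,0,0.4],[0.001,0.002,0.061,0,0,0,0.4],[0.001,0.002,0.061,0,0,0,0.4]],
  ],
)

```text
t: 4.98
eef_pos: [0.4883, -0.0559, 0.0683]
tool_rot: [-0.0, 0.736, 0.677, -0.0]
contact_force: [0.8, 0.4, -0.2]
gripper_width: 0.604
grasp_force: 42.5
```

```bash
python3 -c "
from h import *
o=bot.get_obs();print(o['t'],o['eef_pos'],o['contact_force'])
go(J(-.001,.0265,.0665),-5)"
```

```text
4.9833 [ 0.4882782  -0.05585382  0.06831409] [ 0.76065943  0.42998589 -0.23127501]
shift [-0.0002 -0.0009  0.0018] turn [-0.   -0.    0.03]
```

servo_tool(
  motion=[
    [[0,-0.001,0.002,0,0,0,0.4],[0,-0.001,0.003,0,0,0,0.4],[0,-0.001,0.003,0,0,0,0.7],[0,-0.001,0.003,0,0,0,1],[0,-0.001,0.003,0,0,0,1],[0,-0.001,0.003,0,0,0,1],[0,-0.001,0.0,0,0,0,1],[0,-0.001,-0.03,0,0,0,1],[0,-0.001,-0.065,0,0,0,1],[0,-0.001,-0.1,0,0,0,1],[0,-0.001,-0.105,0,0,0,1]],
  ],
)

```text
t: 5.9
eef_pos: [0.4905, -0.0557, 0.1789]
tool_rot: [0.003, 0.736, 0.677, 0.003]
contact_force: [0.9, -0.8, 1.4]
gripper_width: 1.001
grasp_force: 0.0
```

```bash
python3 - <<'E'
from h import *
o=bot.get_obs();print(o['t'],o['eef_pos'],o['q'])
go([.511,.398,.15],21.5);go([.511,.398,.018],21.5)
E
```

```text
5.9 [ 0.49054192 -0.05565018  0.17886515] [ 0.48478692  0.29239681 -0.5822606   2.00908861  0.20774227  0.88816209
 -0.29311414]
shift [ 0.4538 -0.0182  0.0286] turn [ 0.1   0.02 -5.27]
shift [ 0.4538 -0.0193  0.1606] turn [ 0.1   0.02 -5.27]
```

servo_tool(
  motion=[
    [[0.03,-0.002,0,0,0,-0.5,1],[0.07,-0.004,0,0,0,-1.5,1],[0.11,-0.005,0,0,0,-2.5,1],[0.15,-0.006,0,0,0,-3.5,1],[0.19,-0.008,0,0,0,-4.5,1],[0.23,-0.01,0,0,0,-5.3,1],[0.27,-0.012,0,0,0,-5.3,1],[0.31,-0.014,0,0,0,-5.3,1],[0.35,-0.015,0,0,0,-5.3,1],[0.39,-0.017,0,0,0,-5.3,1],[0.43,-0.018,0,0,0,-5.3,1],[0.45,-0.018,0.02,0,0,-5.3,1],[0.454,-0.018,0.04,0,0,-5.3,1],[0.454,-0.018,0.06,0,0,-5.3,1],[0.454,-0.018,0.06,0,0,-5.3,1]],
  ],
)

```text
t: 7.15
eef_pos: [0.5055, 0.3964, 0.1088]
tool_rot: [-0.001, 0.561, 0.828, -0.003]
contact_force: [-0.5, -1.2, -1.1]
gripper_width: 1.001
grasp_force: 0.0
```

```bash
python3 - <<'E'
from h import *
o=bot.get_obs();print(o['t'],o['eef_pos'])
go([.511,.398,.018],21.5)
f='pics/t1.png';g='pics/s2.png';snap('top',f);snap('side',g)
crop(f,'pics/a.png',280,205,340,255,8);crop(g,'pics/b.png',255,130,315,220,5)
a=cv2.imread('pics/a.png');b=cv2.imread('pics/b.png');h=np.zeros((460,790,3),np.uint8);h[:400,:480]=a;h[:450,485:785]=b;cv2.imwrite('pics/ab.png',h)
E
```

```text
7.15 [0.50549262 0.39639078 0.10880242]
shift [-0.0003  0.0063  0.0908] turn [-0.08  0.03  0.04]
```

View pics/ab.png

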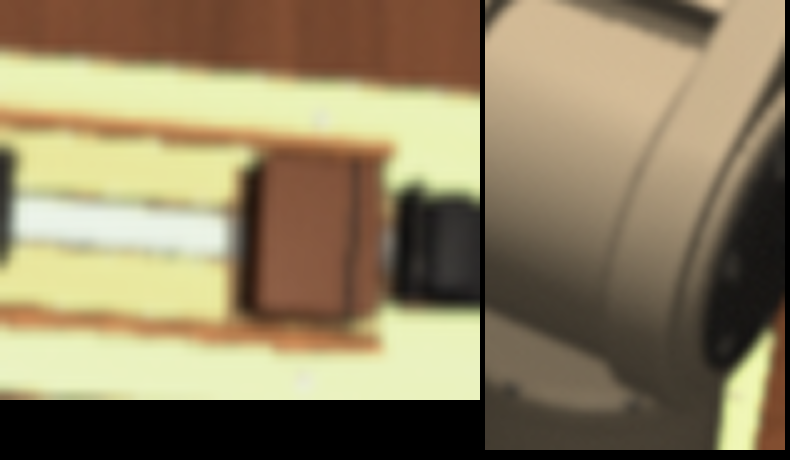

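The top crop shows the foot in the channel (top face ~(262..381, 153..320)). A small gap separates it from the fixed jaw, whose front edge is at x≈400. The arm hides the side view.

```bash
python3 - <<'E'
from h import *
f='pics/t1.png'
p=[(265,153),(383,160),(378,322),(258,314),(321,237)]
w=px2w(f,[((x+.5)/8-.5+280,(y+.5)/8-.5+205) for x,y in p],.097)-JO
print((w@np.c_[JX,JY]).round(4))
E
```

```text
[[ 0.0234  0.0486]
 [ 0.0245  0.011 ]
 [-0.0267  0.0093]
 [-0.0275  0.0473]
 [-0.0016  0.0291]]
```

```bash
python3 - <<'E'
from h import *
f='pics/t1.png'
for n,p,z in [('lips',[(392,148),(380,348)],.055),('jaw low',[(396,240)],.05),('jaw top',[(423,240)],.1),('pad',[(10,210)],.094),('pad',[(12,260)],.094)]:
    w=px2w(f,[((x+.5)/8-.5+280,(y+.5)/8-.5+205) for x,y in p],z)-JO
    print(n,(w@np.c_[JX,JY]).round(4))
im=cv2.imread(f);print(im[231:238:3,326:342].tolist())
E
```

```text
lips [[ 0.0328  0.0013]
 [-0.0331  0.0011]]
jaw low [[ 0.003  -0.0028]]
jaw top [[ 0.0001 -0.0027]]
pad [[-0.0016  0.1278]]
pad [[-0.0173  0.1259]]
[[[58, 82, 126], [66, 97, 133], [82, 120, 145], [54, 78, 92], [22, 27, 32], [22, 24, 26], [32, 35, 38], [26, 28, 30], [33, 34, 36], [43, 44, 46], [46, 48, 50], [45, 47, 49], [44, 45, 47], [43, 48, 49], [51, 67, 65], [67, 94, 89]], [[59, 81, 124], [74, 91, 119], [95, 109, 123], [57, 66, 72], [18, 20, 20], [23, 25, 27], [32, 35, 37], [27, 28, 29], [35, 37, 38], [46, 49, 51], [51, 52, 55], [50, 51, 53], [46, 47, 49], [42, 43, 44], [37, 37, 39], [41, 42, 44]], [[62, 84, 126], [71, 85, 110], [80, 90, 99], [48, 53, 55], [20, 22, 22], [31, 34, 36], [41, 44, 47], [31, 34, 35], [41, 43, 44], [52, 54, 56], [53, 55, 57], [51, 52, 54], [46, 47, 49], [42, 43, 45], [39, 40, 41], [43, 45, 47]]]
```

The jaw and lips agree that y=0 is within about 3 mm of the model, so the foot is at y ≈ 29–32 mm, inside its range. Next, pick the collar.

servo_tool(
  motion=[
    [[0,0.006,0.02,0,0,0,1],[0,0.006,0.045,0,0,0,1],[0,0.006,0.065,0,0,0,1],[0,0.006,0.08,0,0,0,1],[0,0.006,0.09,0,0,0,1],[0,0.006,0.09,0,0,0,1],[0,0.006,0.09,0,0,0,0.4],[0,0.006,0.09,0,0,0,0.4],[0,0.006,0.09,0,0,0,0.4],[0,0.006,0.09,0,0,0,0.4],[0,0.006,0.09,0,0,0,0.4],[0,0.006,0.09,0,0,0,0.4],[0,0.006,0.09,0,0,0,0.4],[0,0.006,0.09,0,0,0,0.4]],
  ],
  grip_force=50,
)

```text
t: 8.42
eef_pos: [0.5139, 0.401, 0.0249]
tool_rot: [0.0, 0.562, 0.827, 0.001]
contact_force: [-0.8, -0.6, 7.2]
gripper_width: 0.599
grasp_force: 53.9
```

```bash
python3 -c "
from h import *
o=bot.get_obs();print(o['t'],o['eef_pos'],o['grasp_force'])
go(J(-.001,.065,.1275),-5)"
```

```text
8.4167 [0.5139238  0.4009785  0.02493068] 53.94367575645447
shift [-0.3805 -0.1757 -0.1032] turn [ 0.02 -0.01  5.33]
```

servo_tool(
  motion=[
    [[0,0,-0.04,0,0,0,0.4],[0,0,-0.08,0,0,0,0.4],[0,0,-0.12,0,0,0,0.4],[-0.03,-0.014,-0.135,0,0,0.6,0.4],[-0.065,-0.03,-0.135,0,0,1.2,0.4],[-0.1,-0.046,-0.135,0,0,2,0.4],[-0.135,-0.062,-0.135,0,0,2.8,0.4],[-0.17,-0.078,-0.135,0,0,3.6,0.4],[-0.205,-0.095,-0.135,0,0,4.4,0.4],[-0.24,-0.111,-0.135,0,0,5.3,0.4],[-0.275,-0.127,-0.135,0,0,5.3,0.4],[-0.31,-0.143,-0.135,0,0,5.3,0.4],[-0.34,-0.157,-0.135,0,0,5.3,0.4],[-0.365,-0.168,-0.135,0,0,5.3,0.4],[-0.38,-0.175,-0.135,0,0,5.3,0.4],[-0.38,-0.175,-0.125,0,0,5.3,0.4],[-0.38,-0.175,-0.12,0,0,5.3,0.4],[-0.38,-0.175,-0.12,0,0,5.3,0.4]],
  ],
)

```text
t: 9.92
eef_pos: [0.4897, -0.0169, 0.1422]
tool_rot: [-0.001, 0.736, 0.677, -0.001]
contact_force: [0.2, 1.1, -2.0]
gripper_width: 0.599
grasp_force: 54.2
```

```bash
python3 -c "
from h import *
o=bot.get_obs();print(o['t'],o['eef_pos'],o['grasp_force'])
go(J(-.001,.066,.0699),-5)
f='pics/t2.png';snap('side',f)
crop(f,'pics/t2c.png',250,110,350,230,5)"
```

```text
9.9167 [ 0.48972061 -0.01687533  0.14215457] 54.181832671165466
shift [0.0003 0.0013 0.0723] turn [-0.03 -0.    0.04]
```

View pics/t2c.png

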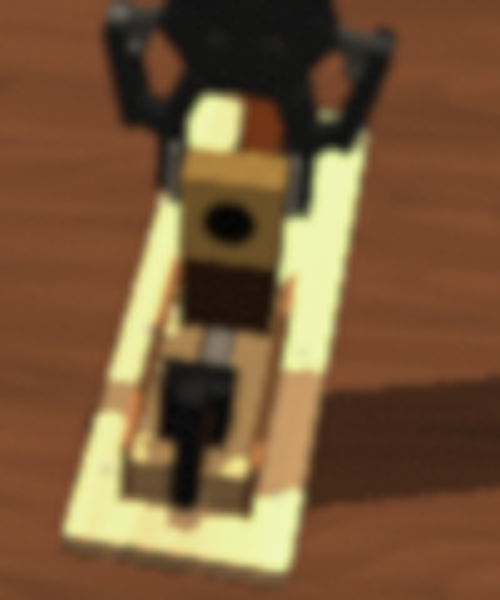

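The collar is held level at crop (232,215), with its bore facing along the channel and clear of the foot behind it. I'm checking where its front face is along the jig.

```bash
python3 - <<'E'
from h import *
f='pics/t2.png'
d=np.load('pics/t2.npz')
def jc(p,z):
    w=px2w(f,[((x+.5)/5-.5+250,(y+.5)/5-.5+110) for x,y in p],z)-JO; return (w@np.c_[JX,JY]).round(4)
print('top front',jc([(185,188),(286,192)],.1693),'top back',jc([(188,150),(288,157)],.1693),'bot front',jc([(182,263),(272,270)],.1173))
print('tcp',((bot.get_obs()['eef_pos']-JO)@np.c_[JX,JY]).round(4))
E
```

```text
top front [[ 0.018   0.0906]
 [-0.0302  0.083 ]] top back [[ 0.0217  0.0596]
 [-0.0274  0.0546]] bot front [[ 0.0178  0.0841]
 [-0.0273  0.0796]]
tcp [-0.0018  0.0663]
```

servo_tool(
  motion=[
    [[0,0.001,0.02,0,0,0,0.4],[0,0.001,0.035,0,0,0,0.4],[0,0.001,0.05,0,0,0,0.4],[0,0.001,0.06,0,0,0,0.4],[0,0.001,0.067,0,0,0,0.4],[0,0.001,0.072,0,0,0,0.4],[0,0.001,0.073,0,0,0,0.4],[0,0.001,0.073,0,0,0,0.4]],
  ],
)

```text
t: 10.63
eef_pos: [0.4921, -0.0174, 0.0705]
tool_rot: [0.0, 0.736, 0.677, 0.0]
contact_force: [0.4, 0.0, -1.4]
gripper_width: 0.595
grasp_force: 54.1
```

```bash
python3 -c "
from h import *
o=bot.get_obs();print(o['t'],o['eef_pos'],o['contact_force'],((o['eef_pos']-JO)@np.c_[JX,JY]).round(4))
go(J(-.001,.056,.0699),-5)"
```

```text
10.6333 [ 0.49205111 -0.01737224  0.07050215] [ 0.43673228  0.02795555 -1.42090613] [0.0003 0.0654]
shift [-0.0094 -0.0013  0.0006] turn [ 0.   -0.    0.04]
```

servo_tool(
  motion=[
    [[-0.003,-0.001,0,0,0,0,0.4],[-0.005,-0.001,0,0,0,0,0.4],[-0.007,-0.001,0,0,0,0,0.4],[-0.009,-0.001,0,0,0,0,0.4],[-0.01,-0.001,0,0,0,0,0.4],[-0.011,-0.001,0,0,0,0,0.4],[-0.011,-0.001,0,0,0,0,0.4]],
  ],
)

```text
t: 11.22
eef_pos: [0.4899, -0.029, 0.0704]
tool_rot: [0.0, 0.737, 0.676, -0.0]
contact_force: [0.7, -0.5, -2.7]
gripper_width: 0.598
grasp_force: 54.1
```

```bash
python3 -c "
from h import *
o=bot.get_obs();print(o['t'],o['eef_pos'],o['contact_force'],((o['eef_pos']-JO)@np.c_[JX,JY]).round(4))"
```

```text
11.2167 [ 0.48989045 -0.02898489  0.07037859] [ 0.65137331 -0.48698318 -2.65694279] [-0.0009  0.0536]
```

servo_tool(
  motion=[
    [[0,0,0.002,0,0,0,0.4],[0,0,0.003,0,0,0,0.4],[0,0,0.003,0,0,0,0.7],[0,0,0.003,0,0,0,1],[0,0,0.003,0,0,0,1],[0,0,0.003,0,0,0,1],[0,0,0.0,0,0,0,1],[0,0,-0.02,0,0,0,1],[0,0,-0.05,0,0,0,1],[0,0,-0.085,0,0,0,1],[0,0,-0.105,0,0,0,1],[0,0,-0.11,0,0,0,1],[0,0,-0.11,0,0,0,1]],
  ],
)

```text
t: 12.3
eef_pos: [0.4909, -0.0287, 0.1818]
tool_rot: [0.001, 0.737, 0.676, 0.001]
contact_force: [-0.4, 0.6, -0.5]
gripper_width: 1.001
grasp_force: 0.0
```

```bash
python3 - <<'E'
from h import *
o=bot.get_obs();print(o['t'],o['eef_pos'])
go([.445,.2387,.12],-5);go([.445,.2387,.018],-5)
E
```

```text
12.3 [ 0.4909073  -0.0287087   0.18180344]
shift [ 0.2626 -0.0687  0.0615] turn [0.04 0.   0.02]
shift [ 0.2626 -0.069   0.1635] turn [0.04 0.   0.02]
```

servo_tool(
  motion=[
    [[0.035,-0.009,0,0,0,0,1],[0.075,-0.02,0,0,0,0,1],[0.115,-0.03,0,0,0,0,1],[0.155,-0.04,0,0,0,0,1],[0.195,-0.051,0,0,0,0,1],[0.23,-0.06,0.01,0,0,0,1],[0.255,-0.067,0.03,0,0,0,1],[0.263,-0.069,0.06,0,0,0,1],[0.263,-0.069,0.08,0,0,0,1],[0.263,-0.069,0.08,0,0,0,1],[0.263,-0.069,0.08,0,0,0,1]],
  ],
)

```text
t: 13.22
eef_pos: [0.4417, 0.2384, 0.0985]
tool_rot: [-0.001, 0.736, 0.677, -0.002]
contact_force: [0.9, 0.7, 0.5]
gripper_width: 1.002
grasp_force: 0.0
```

```bash
python3 - <<'E'
from h import *
o=bot.get_obs();print(o['t'],o['eef_pos'])
go([.445,.2387,.018],-5)
f='pics/t3.png';c=snap('top',f);im=c['img']
ys=np.arange(-.03,.145,.0025)
for x in (-.012,):
    q=w2px(f,[J(x,y,.097) for y in ys]).astype(np.float32)
    v=cv2.remap(im,q[:,0].reshape(1,-1),q[:,1].reshape(1,-1),cv2.INTER_LINEAR)[0]
    print([(round(y*1000,1),*map(int,p)) for y,p in zip(ys,v)])
E
```

```text
13.2167 [0.44174195 0.23840908 0.09845053]
shift [0.0008 0.0036 0.0804] turn [-0.05  0.03  0.04]
[(np.float64(-30.0), 58, 55, 54), (np.float64(-27.5), 57, 54, 53), (np.float64(-25.0), 52, 50, 49), (np.float64(-22.5), 45, 43, 42), (np.float64(-20.0), 43, 40, 40), (np.float64(-17.5), 45, 42, 42), (np.float64(-15.0), 47, 45, 45), (np.float64(-12.5), 50, 48, 47), (np.float64(-10.0), 50, 48, 46), (np.float64(-7.5), 40, 38, 37), (np.float64(-5.0), 34, 31, 30), (np.float64(-2.5), 45, 39, 36), (np.float64(-0.0), 68, 48, 39), (np.float64(2.5), 106, 68, 48), (np.float64(5.0), 124, 80, 57), (np.float64(7.5), 118, 78, 57), (np.float64(10.0), 104, 72, 53), (np.float64(12.5), 122, 80, 59), (np.float64(15.0), 131, 86, 62), (np.float64(17.5), 134, 88, 64), (np.float64(20.0), 135, 89, 65), (np.float64(22.5), 135, 89, 64), (np.float64(25.0), 136, 90, 65), (np.float64(27.5), 137, 90, 66), (np.float64(30.0), 137, 91, 66), (np.float64(32.5), 137, 91, 67), (np.float64(35.0), 134, 89, 65), (np.float64(37.5), 119, 81, 57), (np.float64(40.0), 137, 128, 69), (np.float64(42.5), 210, 214, 112), (np.float64(45.0
[... 678 characters left out ...]
, (np.float64(95.0), 210, 209, 160), (np.float64(97.5), 209, 209, 160), (np.float64(100.0), 207, 205, 156), (np.float64(102.5), 201, 200, 153), (np.float64(105.0), 199, 197, 152), (np.float64(107.5), 203, 199, 155), (np.float64(110.0), 206, 203, 157), (np.float64(112.5), 210, 207, 159), (np.float64(115.0), 214, 210, 159), (np.float64(117.5), 213, 208, 157), (np.float64(120.0), 211, 207, 157), (np.float64(122.5), 203, 200, 154), (np.float64(125.0), 172, 172, 134), (np.float64(127.5), 120, 120, 93), (np.float64(130.0), 68, 67, 55), (np.float64(132.5), 49, 46, 42), (np.float64(135.0), 48, 45, 41), (np.float64(137.5), 47, 45, 41), (np.float64(140.0), 46, 43, 40), (np.float64(142.5), 41, 38, 35)]
```

Measured profile: the foot spans y≈0.5–40 mm and the collar 40.5–67 mm, flush against the jaw. The pad is at ≈127.5 mm. Picking the cup.

servo_tool(
  motion=[
    [[0.001,0.003,0.02,0,0,0,1],[0.001,0.003,0.045,0,0,0,1],[0.001,0.003,0.065,0,0,0,1],[0.001,0.003,0.075,0,0,0,1],[0.001,0.003,0.08,0,0,0,1],[0.001,0.003,0.08,0,0,0,1],[0.001,0.003,0.08,0,0,0,0.4],[0.001,0.003,0.08,0,0,0,0.4],[0.001,0.003,0.08,0,0,0,0.4],[0.001,0.003,0.08,0,0,0,0.4],[0.001,0.003,0.08,0,0,0,0.4],[0.001,0.003,0.08,0,0,0,0.4],[0.001,0.003,0.08,0,0,0,0.4],[0.001,0.003,0.08,0,0,0,0.4]],
  ],
  grip_force=40,
)

```text
t: 14.43
eef_pos: [0.4472, 0.2405, 0.0215]
tool_rot: [0.0, 0.736, 0.676, 0.001]
contact_force: [-0.4, -0.3, 6.9]
gripper_width: 0.602
grasp_force: 42.3
```

```bash
python3 -c "
from h import *
o=bot.get_obs();print(o['t'],o['eef_pos'],o['grasp_force'])
go(J(-.001,.088,.1275),-5)"
```

```text
14.4333 [0.44724607 0.24045467 0.02151635] 42.27163910865784
shift [-0.2304  0.0655 -0.106 ] turn [ 0.02 -0.01  0.03]
```

servo_tool(
  motion=[
    [[0,0,-0.04,0,0,0,0.4],[0,0,-0.08,0,0,0,0.4],[0,0,-0.12,0,0,0,0.4],[-0.03,0.008,-0.135,0,0,0,0.4],[-0.07,0.02,-0.135,0,0,0,0.4],[-0.11,0.031,-0.135,0,0,0,0.4],[-0.15,0.043,-0.135,0,0,0,0.4],[-0.19,0.054,-0.135,0,0,0,0.4],[-0.22,0.063,-0.135,0,0,0,0.4],[-0.232,0.065,-0.135,0,0,0,0.4],[-0.232,0.065,-0.125,0,0,0,0.4],[-0.232,0.065,-0.11,0,0,0,0.4],[-0.232,0.065,-0.1,0,0,0,0.4],[-0.232,0.065,-0.1,0,0,0,0.4],[-0.232,0.065,-0.1,0,0,0,0.4]],
  ],
)

```text
t: 15.68
eef_pos: [0.4908, 0.0044, 0.1198]
tool_rot: [-0.001, 0.736, 0.677, -0.0]
contact_force: [0.2, 0.1, -0.8]
gripper_width: 0.604
grasp_force: 43.3
```

```bash
python3 -c "
from h import *
o=bot.get_obs();print(o['t'],o['eef_pos'],o['grasp_force'],((o['eef_pos']-JO)@np.c_[JX,JY]).round(4))
go(J(-.001,.086,.0665),-5)"
```

```text
15.6833 [0.49084295 0.0044311  0.11978713] 43.250117897987366 [-0.0028  0.087 ]
shift [-0.001   0.0019  0.0533] turn [-0.02 -0.    0.05]
```

servo_tool(
  motion=[
    [[0,0.002,0.02,0,0,0,0.4],[0,0.002,0.035,0,0,0,0.4],[0,0.002,0.045,0,0,0,0.4],[0,0.002,0.05,0,0,0,0.4],[0,0.002,0.054,0,0,0,0.4],[0,0.002,0.054,0,0,0,0.4],[0,0.002,0.054,0,0,0,0.4]],
  ],
)

```text
t: 16.27
eef_pos: [0.4941, 0.0035, 0.0669]
tool_rot: [0.0, 0.736, 0.677, 0.0]
contact_force: [-0.2, -0.3, -2.0]
gripper_width: 0.603
grasp_force: 43.5
```

```bash
python3 -c "
from h import *
o=bot.get_obs();print(o['t'],o['eef_pos'],o['contact_force'],((o['eef_pos']-JO)@np.c_[JX,JY]).round(4))"
```

```text
16.2667 [0.49411479 0.00353965 0.06692019] [-0.21142853 -0.31083031 -2.00094928] [0.0005 0.0864]
```

servo_tool(
  motion=[
    [[0,-0.001,0.001,0,0,0,0.4],[0,-0.001,0.002,0,0,0,0.4],[0,-0.001,0.002,0,0,0,0.7],[0,-0.001,0.002,0,0,0,1],[0,-0.001,0.002,0,0,0,1],[0,-0.001,0.002,0,0,0,1],[0,-0.001,0.0,0,0,0,1],[0,-0.001,-0.02,0,0,0,1],[0,-0.001,-0.05,0,0,0,1],[0,-0.001,-0.085,0,0,0,1],[0,-0.001,-0.12,0,0,0,1],[0,-0.001,-0.13,0,0,0,1],[0,-0.001,-0.13,0,0,0,1]],
  ],
)

```text
t: 17.35
eef_pos: [0.4946, 0.0035, 0.1995]
tool_rot: [0.002, 0.737, 0.676, 0.002]
contact_force: [0.3, -0.1, -0.3]
gripper_width: 1.0
grasp_force: 0.0
```

```bash
python3 - <<'E'
from h import *
o=bot.get_obs();print(o['t'],o['eef_pos'])
go(J(0,-.05,.2),-5)
go([.48,-.37,.2],-5)
E
```

```text
17.35 [0.49463843 0.0034991  0.1994692 ]
shift [-0.1364 -0.0013 -0.0005] turn [ 0.07 -0.    0.02]
shift [-0.3734  0.0172 -0.0004] turn [ 0.07 -0.    0.02]
```

servo_tool(
  motion=[
    [[-0.03,0,0,0,0,0,0.5],[-0.065,-0.001,0,0,0,0,0],[-0.1,-0.001,0,0,0,0,0],[-0.125,-0.001,0,0,0,0,0],[-0.133,-0.001,0,0,0,0,0],[-0.133,-0.001,0,0,0,0,0],[-0.133,-0.001,0,0,0,0,0],[-0.133,-0.001,0.02,0,0,0,0],[-0.133,-0.001,0.04,0,0,0,0],[-0.133,-0.001,0.06,0,0,0,0],[-0.133,-0.001,0.06,0,0,0,0],[-0.133,-0.001,0.06,0,0,0,0]],
  ],
  grip_force=40,
)

```text
t: 18.35
eef_pos: [0.4798, -0.127, 0.1357]
tool_rot: [-0.001, 0.735, 0.678, -0.0]
contact_force: [0.4, -0.1, 0.3]
gripper_width: -0.001
grasp_force: 0.0
```

```bash
python3 - <<'E'
from h import *
o=bot.get_obs();print(o['t'],((o['eef_pos']-JO)@np.c_[JX,JY]).round(4),o['eef_pos'],o['contact_force'],o['gripper_width'])
f='pics/t4.png';c=snap('top',f);g='pics/s4.png';snap('side',g)
crop(f,'pics/a.png',262,200,402,260,5.6);crop(g,'pics/b.png',255,100,335,180,3)
a=cv2.imread('pics/a.png');b=cv2.imread('pics/b.png');h=np.zeros((590,790,3),np.uint8);h[:a.shape[0],:a.shape[1]]=a;h[340:340+b.shape[0],:b.shape[1]]=b
crop(g,'pics/b.png',255,140,335,220,3);b=cv2.imread('pics/b.png');h[340:340+b.shape[0],300:300+b.shape[1]]=b
cv2.imwrite('pics/ab4.png',h)
E
```

```text
18.35 [-0.0024 -0.0449] [ 0.47980819 -0.1270172   0.13567369] [ 0.4278548  -0.14962084  0.31780569] -0.0010431138345767849
```

View pics/ab4.png

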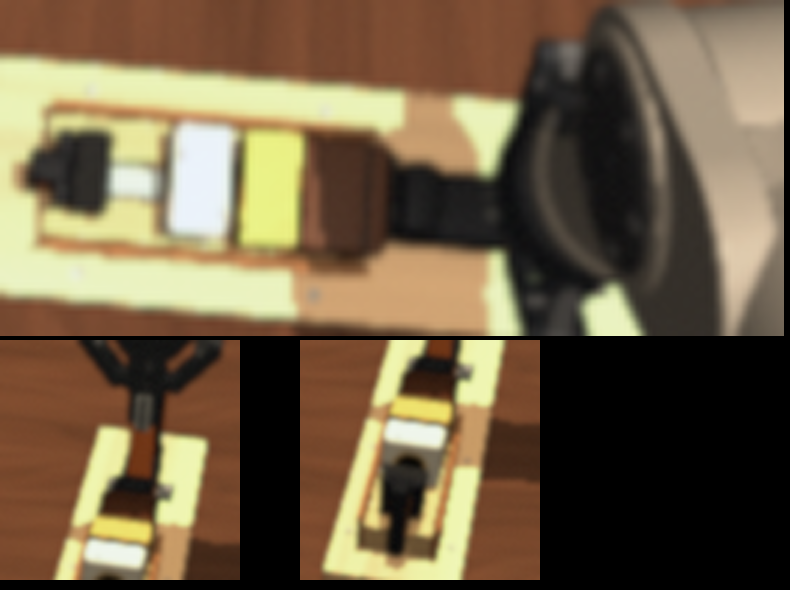

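All three parts are in order in the channel (top crop: foot ~345, collar ~272, cup ~200, pad edge ~110), socket towards the pad. The shut fingers stand in front of the orange trigger. Lowering and hooking it.

servo_tool(
  motion=[
    [[0,0.001,0.015,0,0,0,0],[0,0.001,0.025,0,0,0,0],[0,0.001,0.032,0,0,0,0],[0,0.001,0.036,0,0,0,0],[0,0.001,0.036,0,0,0,0]],
  ],
)

```text
t: 18.87
eef_pos: [0.4809, -0.1291, 0.0998]
tool_rot: [-0.001, 0.736, 0.677, -0.0]
contact_force: [-1.4, 0.3, 0.8]
gripper_width: 0.002
grasp_force: 0.0
```

servo_tool(
  motion=[
    [[-0.003,0,0,0,0,0,0],[-0.006,0,0,0,0,0,0],[-0.009,0,0,0,0,0,0],[-0.012,0,0,0,0,0,0],[-0.015,0,0,0,0,0,0],[-0.015,0,0,0,0,0,0]],
  ],
)

```text
t: 19.37
eef_pos: [0.4802, -0.1451, 0.1005]
tool_rot: [0.0, 0.737, 0.676, 0.0]
contact_force: [0.7, 0.6, 0.7]
gripper_width: -0.0
grasp_force: 0.7
```

servo_tool(
  motion=[
    [[-0.003,0,0,0,0,0,0],[-0.006,0,0,0,0,0,0],[-0.009,0,0,0,0,0,0],[-0.012,0,0,0,0,0,0],[-0.015,0,0,0,0,0,0],[-0.015,0,0,0,0,0,0]],
  ],
)

```text
t: 19.87
eef_pos: [0.4789, -0.1588, 0.1005]
tool_rot: [-0.0, 0.736, 0.677, 0.0]
contact_force: [-0.7, 5.1, 3.1]
gripper_width: 0.002
grasp_force: 2.5
```

```bash
cat >> h.py <<'E'
def prof(f):
    c=snap('top',f);im=c['img'];ys=np.arange(.06,.135,.001)
    q=w2px(f,[J(-.01,y,.097) for y in ys]).astype(np.float32)
    v=cv2.remap(im,q[:,0].reshape(1,-1),q[:,1].reshape(1,-1),cv2.INTER_LINEAR)[0].astype(int)
    print(' '.join(f'{y*1000:.0f}:{p[0]}/{p[2]}' for y,p in zip(ys,v)))
def st():
    o=bot.get_obs();print('t',round(o['t'],2),'jig xy',((o['eef_pos']-JO)@np.c_[JX,JY]).round(4),'z',o['eef_pos'][2].round(4),'F jig y',round(float(o['contact_force']@JY),2),o['contact_force'].round(1))
E
python3 -c "
from h import *
st();prof('pics/t5.png')"
```

```text
t 19.87 jig xy [-0.0005 -0.0767] z 0.1005 F jig y 5.01 [-0.7  5.1  3.1]
60:234/135 61:234/134 62:232/131 63:231/128 64:223/120 65:212/108 66:198/97 67:164/81 68:133/67 69:123/76 70:130/101 71:139/125 72:173/162 73:204/197 74:223/220 75:228/231 76:233/240 77:234/243 78:234/246 79:234/248 80:235/248 81:235/249 82:235/249 83:235/250 84:235/250 85:235/250 86:235/250 87:235/250 88:235/250 89:235/250 90:235/250 91:235/250 92:235/249 93:234/249 94:233/246 95:231/240 96:229/234 97:218/214 98:205/191 99:188/165 100:160/135 101:135/108 102:123/97 103:122/97 104:122/99 105:138/113 106:152/126 107:166/141 108:180/155 109:194/170 110:198/173 111:201/175 112:206/179 113:210/181 114:213/183 115:214/182 116:214/182 117:214/182 118:214/183 119:214/184 120:214/186 121:213/186 122:209/183 123:197/174 124:184/164 125:158/141 126:129/116 127:100/90 128:81/72 129:60/52 130:52/45 131:50/43 132:48/41 133:48/41 134:48/40 135:48/40
```

servo_tool(
  motion=[
    [[-0.004,0,0,0,0,0,0],[-0.008,0,0,0,0,0,0],[-0.012,0,0,0,0,0,0],[-0.016,0,0,0,0,0,0],[-0.018,0,0,0,0,0,0],[-0.018,0,0,0,0,0,0]],
  ],
)

```text
t: 20.42
eef_pos: [0.4774, -0.1756, 0.1001]
tool_rot: [-0.001, 0.736, 0.677, 0.001]
contact_force: [0.7, 7.7, 1.9]
gripper_width: 0.001
grasp_force: 3.6
```

```bash
python3 -c "
from h import *
st();prof('pics/t6.png')" | sed 's/60:.* 10[0-9]:/.. /'
```

```text
t 20.42 jig xy [-0.0005 -0.0935] z 0.1001 F jig y 7.72 [0.7 7.7 1.9]
.. 194/170 110:197/172 111:200/174 112:202/176 113:200/173 114:198/170 115:180/153 116:161/135 117:138/115 118:113/94 119:85/71 120:70/59 121:58/50 122:50/43 123:49/42 124:47/41 125:47/41 126:48/41 127:48/41 128:48/41 129:47/40 130:45/39 131:43/37 132:40/36 133:37/33 134:34/31 135:36/33
```

servo_tool(
  motion=[
    [[-0.002,0,0,0,0,0,0],[-0.003,0,0,0,0,0,0],[-0.003,0,0,0,0,0,0],[0.007,0,0,0,0,0,0],[0.017,0,0,0,0,0,0],[0.027,0,0,0,0,0,0],[0.037,0,0,0,0,0,0],[0.045,0,0,0,0,0,0],[0.045,0,0,0,0,0,0],[0.037,0,0,0,0,0,0],[0.032,0,0,0,0,0,0],[0.027,0,0,0,0,0,0],[0.022,0,0,0,0,0,0],[0.017,0,0,0,0,0,0],[0.012,0,0,0,0,0,0],[0.008,0,0,0,0,0,0],[0.004,0,0,0,0,0,0],[0.0,0,0,0,0,0,0],[-0.003,0,0,0,0,0,0],[-0.003,0,0,0,0,0,0]],
  ],
)

```text
t: 22.13
eef_pos: [0.4774, -0.1783, 0.1]
tool_rot: [-0.001, 0.736, 0.677, 0.002]
contact_force: [1.7, 9.0, -0.1]
gripper_width: 0.0
grasp_force: 4.5
```

```bash
python3 -c "
from h import *
st();prof('pics/t7.png')"
```

```text
t 22.13 jig xy [-0.0003 -0.0962] z 0.1 F jig y 9.1 [ 1.7  9.  -0.1]
60:234/134 61:234/133 62:232/131 63:231/128 64:223/120 65:212/108 66:198/96 67:164/81 68:133/67 69:124/76 70:131/101 71:140/126 72:173/163 73:204/197 74:223/220 75:228/231 76:233/241 77:234/244 78:234/246 79:234/248 80:235/248 81:235/249 82:235/249 83:235/250 84:235/250 85:235/250 86:235/250 87:235/250 88:235/250 89:235/250 90:235/250 91:235/250 92:235/249 93:234/249 94:233/246 95:231/240 96:229/234 97:218/214 98:204/191 99:187/164 100:154/131 101:124/101 102:97/77 103:77/61 104:57/45 105:53/43 106:49/41 107:47/41 108:48/41 109:48/42 110:48/42 111:48/42 112:47/41 113:47/41 114:47/40 115:45/39 116:43/38 117:41/36 118:39/35 119:36/33 120:40/37 121:45/42 122:49/45 123:51/46 124:52/47 125:50/43 126:47/38 127:47/33 128:52/32 129:58/30 130:65/33 131:72/37 132:79/40 133:81/44 134:84/47 135:86/50
```

servo_tool(
  motion=[
    [[0.01,0,0,0,0,0,0],[0.02,0,0,0,0,0,0],[0.03,0,0,0,0,0,0],[0.04,0,0,0,0,0,0],[0.048,0,0,0,0,0,0],[0.048,0,0,0,0,0,0],[0.04,0,0,0,0,0,0],[0.035,0,0,0,0,0,0],[0.03,0,0,0,0,0,0],[0.026,0,0,0,0,0,0],[0.023,0,0,0,0,0,0],[0.02,0,0,0,0,0,0],[0.02,0,0,0,0,0,0]],
  ],
)

```text
t: 23.27
eef_pos: [0.479, -0.1605, 0.1006]
tool_rot: [-0.0, 0.737, 0.676, 0.001]
contact_force: [0.8, 4.9, 3.9]
gripper_width: 0.002
grasp_force: 2.6
```

```bash
python3 -c "
from h import *
st();prof('pics/t8.png')"|cut -c1-600
```

```text
t 23.27 jig xy [-0.0003 -0.0784] z 0.1006 F jig y 4.95 [0.8 4.9 3.9]
60:234/134 61:234/134 62:232/131 63:231/128 64:224/121 65:214/112 66:204/108 67:188/120 68:174/132 69:181/159 70:203/194 71:222/225 72:227/233 73:232/241 74:234/246 75:235/247 76:235/248 77:235/249 78:235/249 79:235/249 80:235/250 81:235/250 82:235/250 83:235/250 84:235/250 85:235/250 86:235/250 87:235/250 88:235/250 89:235/250 90:234/248 91:233/247 92:229/239 93:224/229 94:212/212 95:182/176 96:153/143 97:123/111 98:96/85 99:69/59 100:60/52 101:52/46 102:49/42 103:48/42 104:48/41 105:48/41 106:48/41 107:48/41 108:48/41 109:48/41 110:45/39 111:43/38 112:41/36 113:38/34 114:35/32 115:38/36 116:
```

servo_tool(
  motion=[
    [[-0.002,0,0,0,0,0,0],[-0.004,0,0,0,0,0,0],[-0.004,0,0,0,0,0,0],[-0.004,0,0,0,0,0,0]],
  ],
)

```text
t: 23.65
eef_pos: [0.4787, -0.1635, 0.1006]
tool_rot: [-0.0, 0.736, 0.676, 0.001]
contact_force: [0.4, 6.7, 4.4]
gripper_width: -0.001
grasp_force: 3.4
```

servo_tool(
  motion=[
    [[-0.002,0,0,0,0,0,0],[-0.004,0,0,0,0,0,0],[-0.004,0,0,0,0,0,0],[-0.004,0,0,0,0,0,0]],
  ],
)

```text
t: 23.98
eef_pos: [0.4784, -0.1671, 0.1006]
tool_rot: [-0.0, 0.736, 0.677, 0.001]
contact_force: [-0.1, 8.0, 5.7]
gripper_width: -0.003
grasp_force: 4.0
```

```bash
python3 -c "
from h import *
st();prof('pics/t9.png')"|cut -c1-600
```

```text
t 23.98 jig xy [-0.0003 -0.085 ] z 0.1006 F jig y 8.01 [-0.1  8.   5.7]
60:234/134 61:233/133 62:229/131 63:226/129 64:218/133 65:207/141 66:201/152 67:212/183 68:222/212 69:228/229 70:232/237 71:235/244 72:235/246 73:235/247 74:235/248 75:235/249 76:235/249 77:235/249 78:235/250 79:235/250 80:235/250 81:235/250 82:235/250 83:235/250 84:235/250 85:235/250 86:235/250 87:235/249 88:234/248 89:233/245 90:228/235 91:223/227 92:202/199 93:177/169 94:149/136 95:119/105 96:90/77 97:71/61 98:60/51 99:50/43 100:49/42 101:48/41 102:48/41 103:48/42 104:48/42 105:47/41 106:47/40 107:46/39 108:44/38 109:43/37 110:41/36 111:39/35 112:40/37 113:44/41 114:48/45 115:49/46 116:50/4
```

servo_tool(
  motion=[
    [[-0.002,0,0,0,0,0,0],[-0.004,0,0,0,0,0,0],[-0.004,0,0,0,0,0,0],[-0.004,0,0,0,0,0,0]],
  ],
)

```text
t: 24.37
eef_pos: [0.4781, -0.1704, 0.1005]
tool_rot: [-0.001, 0.736, 0.677, 0.001]
contact_force: [-0.7, 9.4, 4.0]
gripper_width: -0.002
grasp_force: 4.9
```

```bash
python3 -c "
from h import *
st();prof('pics/t10.png')"|cut -c1-600
```

```text
t 24.37 jig xy [-0.0003 -0.0883] z 0.1005 F jig y 9.35 [-0.7  9.4  4. ]
60:233/134 61:232/134 62:228/131 63:224/128 64:214/133 65:202/140 66:195/151 67:208/182 68:219/212 69:227/229 70:231/238 71:235/245 72:235/246 73:235/247 74:235/248 75:235/249 76:235/250 77:235/250 78:235/250 79:235/250 80:235/250 81:235/250 82:235/250 83:235/250 84:235/250 85:235/250 86:235/250 87:235/249 88:234/248 89:232/244 90:226/234 91:221/224 92:197/195 93:169/162 94:139/128 95:109/98 96:81/70 97:65/55 98:57/48 99:49/42 100:49/42 101:48/42 102:48/42 103:47/41 104:47/41 105:46/40 106:45/40 107:45/40 108:44/39 109:43/39 110:44/40 111:45/42 112:46/43 113:47/44 114:49/45 115:47/42 116:45/40
```

servo_tool(
  motion=[
    [[-0.002,0,0,0,0,0,0],[-0.004,0,0,0,0,0,0],[-0.004,0,0,0,0,0,0],[-0.004,0,0,0,0,0,0]],
  ],
)

```text
t: 24.75
eef_pos: [0.4778, -0.1735, 0.1004]
tool_rot: [-0.001, 0.736, 0.677, 0.002]
contact_force: [0.2, 11.7, 2.6]
gripper_width: -0.002
grasp_force: 5.9
```

servo_tool(
  motion=[
    [[-0.002,0,0,0,0,0,0],[-0.004,0,0,0,0,0,0],[-0.004,0,0,0,0,0,0],[-0.004,0,0,0,0,0,0]],
  ],
)

```text
t: 25.08
eef_pos: [0.4776, -0.1765, 0.1002]
tool_rot: [-0.002, 0.736, 0.677, 0.002]
contact_force: [0.9, 14.9, 2.3]
gripper_width: -0.005
grasp_force: 7.0
```

```bash
python3 -c "
from h import *
st();prof('pics/t11.png')"|cut -c300-680
```

```text
:235/249 88:234/248 89:232/244 90:226/234 91:221/224 92:197/195 93:171/163 94:141/128 95:111/99 96:82/71 97:66/56 98:57/49 99:49/42 100:49/42 101:48/42 102:47/41 103:47/41 104:46/40 105:44/38 106:42/37 107:42/38 108:43/40 109:45/42 110:46/43 111:46/43 112:45/42 113:43/38 114:41/34 115:46/33 116:50/31 117:57/32 118:68/36 119:79/41 120:87/46 121:94/52 122:100/58 123:101/62 124:102
```

servo_tool(
  motion=[
    [[0,0,0,0,0,0,0],[0,0,0,0,0,0,0],[0,0,0,0,0,0,0],[0,0,0,0,0,0,0],[0,0,0,0,0,0,0],[0,0,0,0,0,0,0],[0,0,0,0,0,0,0],[0,0,0,0,0,0,0]],
  ],
)

```text
t: 25.8
eef_pos: [0.4775, -0.1765, 0.1002]
tool_rot: [-0.002, 0.736, 0.677, 0.002]
contact_force: [1.8, 13.3, 2.5]
gripper_width: 0.001
grasp_force: 7.0
```

```bash
python3 - <<'E'
from h import *
st();prof('pics/t12.png');f='pics/t12.png';g='pics/s12.png';snap('side',g)
crop(f,'pics/a.png',262,200,402,260,5.6);crop(g,'pics/b.png',255,130,335,210,3)
a=cv2.imread('pics/a.png');b=cv2.imread('pics/b.png');h=np.zeros((590,790,3),np.uint8);h[:a.shape[0],:a.shape[1]]=a;h[340:340+b.shape[0],:b.shape[1]]=b
cv2.imwrite('pics/ab12.png',h)
E
```

```text
t 25.8 jig xy [-0.0003 -0.0944] z 0.1002 F jig y 13.37 [ 1.8 13.3  2.5]
60:234/135 61:233/134 62:229/132 63:225/129 64:215/133 65:203/141 66:195/152 67:208/183 68:219/212 69:227/229 70:231/238 71:235/245 72:235/246 73:235/247 74:235/248 75:235/249 76:235/249 77:235/249 78:235/250 79:235/250 80:235/250 81:235/250 82:235/250 83:235/250 84:235/250 85:235/250 86:235/250 87:234/249 88:234/248 89:232/244 90:226/234 91:221/224 92:197/195 93:170/163 94:140/128 95:110/99 96:82/71 97:66/56 98:57/49 99:49/42 100:49/42 101:48/41 102:47/41 103:46/40 104:45/39 105:43/38 106:42/37 107:42/38 108:44/40 109:46/43 110:46/43 111:47/44 112:46/42 113:43/39 114:40/34 115:45/33 116:49/31 117:57/31 118:68/35 119:79/39 120:87/45 121:94/51 122:100/57 123:101/62 124:102/66 125:103/68 126:105/68 127:108/70 128:116/72 129:129/78 130:143/85 131:157/93 132:173/102 133:183/111 134:195/121 135:205/131
```

View pics/ab12.png

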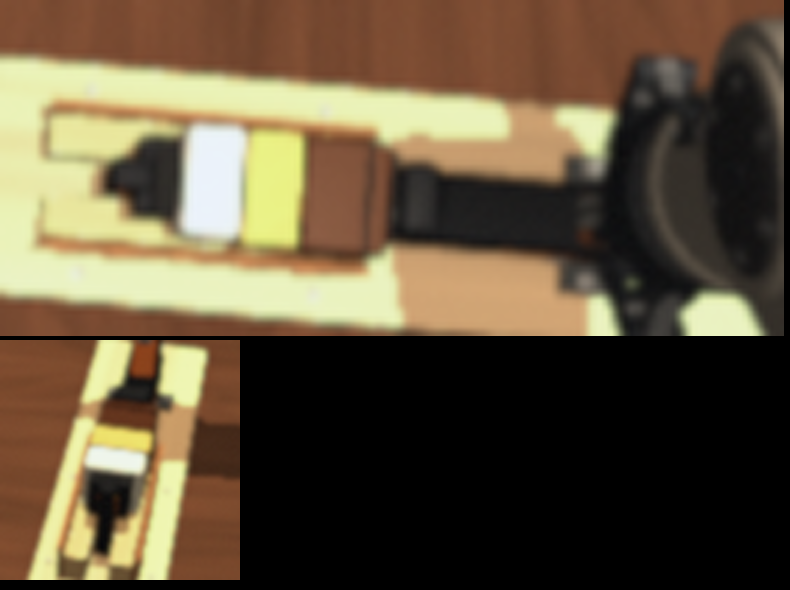

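The three parts are tight together and aligned (crop: cup 212, collar 275, foot 345), with the pad pressed about 5–6 mm onto the cup. By force and by image that is about 13–15 N. A small extra pull centres it in the window.

servo_tool(
  motion=[
    [[-0.001,0,0,0,0,0,0],[-0.0015,0,0,0,0,0,0],[-0.0015,0,0,0,0,0,0],[-0.0015,0,0,0,0,0,0],[-0.0015,0,0,0,0,0,0],[-0.0015,0,0,0,0,0,0]],
  ],
)

```text
t: 26.4
eef_pos: [0.4775, -0.1774, 0.1002]
tool_rot: [-0.002, 0.736, 0.677, 0.002]
contact_force: [0.8, 15.6, 1.1]
gripper_width: -0.002
grasp_force: 7.7
```

```bash
python3 -c "
from h import *
st();print(bot.hand_in())"
```

```text
t 26.4 jig xy [-0.0003 -0.0953] z 0.1002 F jig y 15.61 [ 0.8 15.6  1.1]
the job is handed in; nothing more can be done
None
```

I handed the job in at 26.4 s, with no verdict returned: foot, collar and cup are tight in the channel, the pad is pressing the cup with an estimated 15–17 N (from trigger force and images), and the trigger is still held.

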